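# Feed bearings through the gate into the magazine slot

## Robot

A 6-joint arm with a two-finger parallel gripper is mounted at the origin on a cart in front of the work surface, level with it; the furniture and walls round the work are solid. World frame = base frame: x ahead of the robot, y to its left, z up, the work surface at z = 0. Lengths are in m, angles in degrees, forces in N, time in s.
With the tool pointing down it reaches from about 0.4 to 0.825 m from the base axis. Payload 7 kg.
Tool frame: the origin (TCP) lies at the very end of the fingers, on their centre line; the grasp point (between the pads) lies 19 mm behind it; x points along the fingers, y is the direction in which the jaws open and shut, and the axes are right-handed (so a half turn about x gives the same grasp; the last joint's range is limited). The gripper opens to 88 mm and grips with 3 to 60 N. Pads are 19 mm wide; open, the fingers measure 130 mm over their backs; the gripper's body (78 mm by 193 mm) begins 47 mm behind the grasp point.
Start: joints at [-48.409, 20.546, 0.682, 0, -70.136, -16.507], TCP at [0.286, -0.611, 0.227] pointing down, gripper open.
Joint ranges: [-176.03, 176.03], [-82.01, 121.73], [-58.28, 71.71], [-173.87, 95.51], [-174.79, -0.11], [-173.66, 173.66]. Speed limits (degrees/s): [136.94, 136.94, 172.46, 180, 180, 180].

## Interface

Orientations are given as [roll, pitch, yaw] about the fixed x, y, z axes, in that order (R = Rz(yaw) Ry(pitch) Rx(roll)).
In Python, from plant import monitor, eyes, ticket gives the robot as it stands. The module is installed in compiled form; this text tells all that it offers.
- The arm moves only by the shell command python3 -m crank 'ROWS'. ROWS is JSON, a list of rows, each an object with "linear": the shift along the world's x, y, z in units of 60 mm (1.0 is 60 mm), a list of three; "rot": the turn, a rotation vector about the world's x, y, z in units of 5 degrees (1.0 is 5 degrees), a list of three; "hand": the opening, from 0 (shut) to 1 (fully open). In form: [{"linear": [tx, ty, tz], "rot": [ax, ay, az], "hand": hand}, ...]. A call has 1 to 20 rows; each row shifts and turns the pose as measured when the row begins; what a row does not reach is not made up. A row lasts 1/8 s, in which the tool goes at most 62.5 mm and 10.7 degrees, less where a joint would pass 70% of its speed; a pose out of reach is approached as far as the arm can. A call is refused whole if a number of a shift passes 1 or a number of a turn 1, either way. A call with a gripper value outside its range is refused whole. The fingers move at their own pace and stop on an object; the grip force is fixed at half the most. Time passes only in rows, so rows that do not move let the fingers close. It gives the time, the measured TCP pose, the force and the opening at its end, in the units of the state.
- monitor.get_obs(): the state, without advancing time (a new reading comes with each control period).
- eyes.snapshot(name): name is "scene" or "top" or "wrist"; returns a dict with "image" (480x640x3 uint8, red, green, blue), "depth" (480x640 float32, m along the optical axis (not along the pixel's ray), 0 where there is no reading), "K" (3x3 intrinsics, pixels), "camera_from_world" (4x4, takes a point from world to camera coordinates); the wrist camera has in their place "hand_eye" (4x4, takes a point from camera to tool coordinates, whose origin is the TCP and whose axes are the tool frame's). Camera axes: x right, y up, looking along -z (the intrinsics and any distortion apply to the point x, -y, -z); pixel columns grow to the right and rows downward; lengths in m; the calibration is good to about 2 mm. The wrist camera is an equidistant fisheye: a pixel r from the principal point sees the ray r / f radians off the axis. A picture is of the moment at which its call begins: read the wrist's pose just before it.
- ticket.close_job(): hands the job in, once; it reports no verdict.
The state is a dict: "clock": time; "joint_pos": joint angles; "qvel": joint speeds; "tau": joint torques, N m; "tool_pos": TCP position; "orientation": TCP orientation; "force": force on the tool from outside, world axes, zero at the start; "moment": the same for the moment, N m; "opening": finger opening in m.
Only numpy, scipy, OpenCV 4.12 (cv2) and the standard library are available. Lean on these libraries where they do the work, as an engineer would, in place of code of your own. Each camera call takes 0.05 s, during which the arm holds its last target.

## Task

Push the three ball bearings with the fingertips across the grey feed board, one at a time, through the gate between the two brass pins and into the slot behind it, until all three lie flat in a row, wholly inside the slot. Leave the others well back in the wide pen until the one before is wholly in the slot. Only push: do not lift the bearings off the board or over its fences, and leave the wax tin, wooden block, tape roll and screwdriver beside it where they are.

Things in the scene. Friction and masses are not known exactly. Their poses are not given: they have to be found in the camera images.
- jig: Grey feed board, fixed. Origin on the table plane under the gate's middle; +x runs along the slot away from the gate, z up. Upper face at z = 6 mm; aluminium fences 5 mm high on it, brass gate pins 5.5 mm. Pen: x -145 to -65 mm, y +-72 mm, narrowing as a funnel to the gate at x = 0. Slot: x 0 to 115 mm, 38 mm wide, far end closed, open on top; holds three bearings with 19 mm to spare.
- gate (a point): Middle of the gate, on the board's upper face (6 mm above the table), between two upright brass pins, 11 mm thick, that leave 38 mm between them; axes as the board's. Right of the board (towards -y), close to its edge, a fixed bundle of plywood strips stands 98 mm high: keep the wrist clear of it.
- slot_end (a point): Middle of the slot's far end wall, on the board's upper face, 115 mm beyond the gate.
- bearing_0: A sealed ball bearing, one of three alike, lying flat and loose on the board in the pen: steel disc with black seal, 32 mm diameter, 14 mm thick, 45 g; stops when no longer pushed. Origin at the centre of its underside (6 mm above the table), z up. Its top is 20 mm above the table, 9 mm above the fences, so fingertips passing over the fences can push it.
- bearing_1: A sealed ball bearing, one of three alike, lying flat and loose on the board in the pen: steel disc with black seal, 32 mm diameter, 14 mm thick, 45 g; stops when no longer pushed. Origin at the centre of its underside (6 mm above the table), z up. Its top is 20 mm above the table, 9 mm above the fences, so fingertips passing over the fences can push it.
- bearing_2: A sealed ball bearing, one of three alike, lying flat and loose on the board in the pen: steel disc with black seal, 32 mm diameter, 14 mm thick, 45 g; stops when no longer pushed. Origin at the centre of its underside (6 mm above the table), z up. Its top is 20 mm above the table, 9 mm above the fences, so fingertips passing over the fences can push it.
- tin: Round wax tin, 73 mm diameter, 26 mm tall, standing beyond and left of the slot. Origin at its underside. To be left alone.
- block: Wooden block 30 x 60 x 30 mm on the table, on the near right of the board. Origin at its underside. To be left alone.
- roll: Roll of masking tape lying flat, 96 mm diameter, 24 mm tall, beyond the board. Origin at its underside. To be left alone.
- driver: Black-handled screwdriver lying on the table, 169 mm long, 31 mm high, to the right. Origin at its underside. To be left alone.
There are look-alikes about, which are no part of the job. What is shaped like the bearing_0 but purple is not meant.

How it is judged (in metres and radians):
On the way, in this order (a step that is already met when the one before it is completed fails the run):
1. one bearing is wholly in the slot (centre at least 16 mm beyond the gate) while the other two wait at least 30 mm before the gate (((x of bearing_0 in the frame of jig between 0.016 and 0.105 m and y of bearing_0 in the frame of jig between -0.009 and 0.009 m and z of bearing_0 in the frame of jig below 0.009 m and x of each of bearing_1, bearing_2 in the frame of jig below -0.03 m) or (x of each of bearing_0, bearing_2 in the frame of jig below -0.03 m and x of bearing_1 in the frame of jig between 0.016 and 0.105 m and y of bearing_1 in the frame of jig between -0.009 and 0.009 m and z of bearing_1 in the frame of jig below 0.009 m) or (x of each of bearing_0, bearing_1 in the frame of jig below -0.03 m and x of bearing_2 in the frame of jig between 0.016 and 0.105 m and y of bearing_2 in the frame of jig between -0.009 and 0.009 m and z of bearing_2 in the frame of jig below 0.009 m))), for 0.2 s.
2. two bearings are wholly in the slot while the third waits at least 30 mm before the gate (((x of bearing_0 in the frame of jig below -0.03 m and x of bearing_1 in the frame of jig between 0.016 and 0.105 m and y of bearing_1 in the frame of jig between -0.009 and 0.009 m and z of each of bearing_1, bearing_2 in the frame of jig below 0.009 m and x of bearing_2 in the frame of jig between 0.016 and 0.105 m and y of bearing_2 in the frame of jig between -0.009 and 0.009 m) or (x of bearing_0 in the frame of jig between 0.016 and 0.105 m and y of bearing_0 in the frame of jig between -0.009 and 0.009 m and z of each of bearing_0, bearing_2 in the frame of jig below 0.009 m and x of bearing_1 in the frame of jig below -0.03 m and x of bearing_2 in the frame of jig between 0.016 and 0.105 m and y of bearing_2 in the frame of jig between -0.009 and 0.009 m) or (x of bearing_0 in the frame of jig between 0.016 and 0.105 m and y of bearing_0 in the frame of jig between -0.009 and 0.009 m and z of each of bearing_0, bearing_1 in the frame of jig below 0.009 m and x of bearing_1 in the frame of jig between 0.016 and 0.105 m and y of bearing_1 in the frame of jig between -0.009 and 0.009 m and x of bearing_2 in the frame of jig below -0.03 m))), for 0.2 s.
3. all three bearings are wholly in the slot (x of bearing_0 in the frame of jig between 0.016 and 0.105 m and y of bearing_0 in the frame of jig between -0.009 and 0.009 m and z of each of bearing_0, bearing_1, bearing_2 in the frame of jig below 0.009 m and x of bearing_1 in the frame of jig between 0.016 and 0.105 m and y of bearing_1 in the frame of jig between -0.009 and 0.009 m and x of bearing_2 in the frame of jig between 0.016 and 0.105 m and y of bearing_2 in the frame of jig between -0.009 and 0.009 m), for 0.2 s.
At the end, for the whole second after the job is handed in: All three bearings lie flat (within 0.15 rad) and at rest in the slot, centres 16 to 105 mm beyond the gate and within 9 mm of its middle line; tin, block, roll and screwdriver within 15 mm of where they stood (all of step 3 and angle between each of bearing_0, bearing_1, bearing_2's own z axis and vertical below 0.15 rad and linear speed of each of bearing_0, bearing_1, bearing_2 below 0.01 m/s and distance of each of tin, block, roll, driver from where it was at the start of the episode below 0.015 m); the robot touches nothing.
It fails at once if a bearing is lifted off the board (more than 4.5 mm) (height (world z) of any of bearing_0, bearing_1, bearing_2 above 0.0105 m).
It fails at once if a bearing is tipped over (angle between any of bearing_0, bearing_1, bearing_2's own z axis and vertical above 0.6 rad).
It fails at once if tin, block, roll or screwdriver is shifted more than 15 mm (distance of any of tin, block, roll, driver from where it was at the start of the episode above 0.015 m).
It also fails if it takes over 58 s, if anything falls off the work surface, if the arm or the gripper's body presses on something with over 40 N, if the wrist force passes 120 N, or if a joint passes its speed limit or range.

## Working session

There is one attempt and no reset: what is moved stays moved. The work goes in short steps, Python scripts to look and compute and a shell command to move; the robot and the scene stay as the last step left them, time stands still between calls to the robot, and variables do not carry over. Pictures are saved under pics/ and viewed, and the job is handed in when it is done.

```bash
mkdir -p pics; python3 - <<'E'
from plant import monitor, eyes
import cv2,numpy as np
print(monitor.get_obs())
for n in("scene","top","wrist"):
    s=eyes.snapshot(n); cv2.imwrite(f"pics/{n}0.png",s["image"][:,:,::-1]); np.savez(f"{n}0.npz",**s)
    print(n,s["K"].tolist(),[ (k,np.round(v,4).tolist()) for k,v in s.items() if k in("camera_from_world","hand_eye")])
E
```

```text
{'clock': 0.0, 'joint_pos': array([-4.84107167e+01,  2.05886378e+01,  6.32416462e-01, -2.00087471e-02,
       -7.01386848e+01, -1.65075341e+01]), 'qvel': array([-0.00487252, -0.02625558, -0.04019092,  0.01140324,  0.04226511,
       -0.01585615]), 'tau': array([ 3.86285219e-04, -5.82716346e+01,  2.93060070e+01,  6.99741930e+00,
        6.86577841e-03, -1.55766948e-04]), 'tool_pos': array([ 0.28589192, -0.61089048,  0.22564434]), 'orientation': array([ 95.29872843,  89.9032472 , 120.37366414]), 'force': array([-0.10164189, -0.09299082,  0.44586428]), 'moment': array([ 0.00456011, -0.00261338,  0.0282958 ]), 'opening': 0.08757443446908535}
scene [[550.7870255908404, 0.0, 313.4271121989695], [0.0, 550.7870255908404, 240.96352939022847], [0.0, 0.0, 1.0]] [('camera_from_world', [[-0.6871, -0.7263, 0.018, 0.4021], [0.4668, -0.4223, 0.777, -0.2891], [-0.5567, 0.5423, 0.6293, -0.7986], [0.0, 0.0, 0.0, 1.0]])]
top [[460.15956636821716, 0.0, 324.40923586126945], [0.0, 460.15956636821716, 245.884113778167], [0.0, 0.0, 1.0]] [('camera_from_world', [[0.0108, -0.9999, -0.006, 0.0286], [0.9965, 0.0103, 0.0832, -0.555], [-0.0831, -0.0068, 0.9965, -1.0377], [0.0, 0.0, 0.0, 1.0]])]
wrist [[371.64829954431775, 0.0, 319.47832734961503], [0.0, 371.64829954431775, 242.97605966146395], [0.0, 0.0, 1.0]] [('hand_eye', [[-0.0017, 0.299, -0.9543, -0.1588], [1.0, 0.0003, -0.0017, -0.0003], [-0.0002, -0.9543, -0.299, -0.0814], [0.0, 0.0, 0.0, 1.0]])]
```

View pics/top0.png

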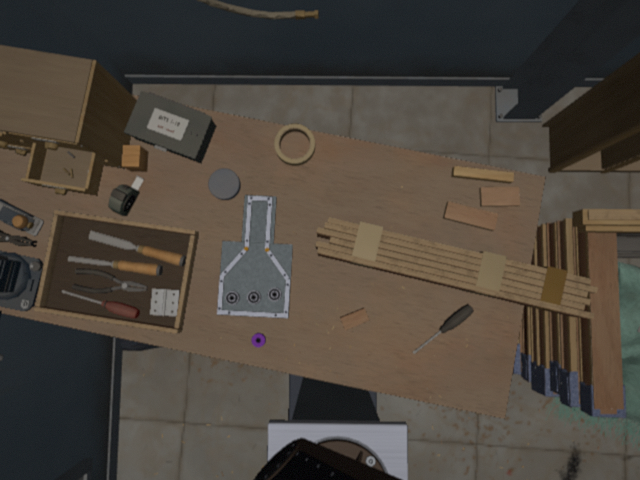

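View pics/scene0.png

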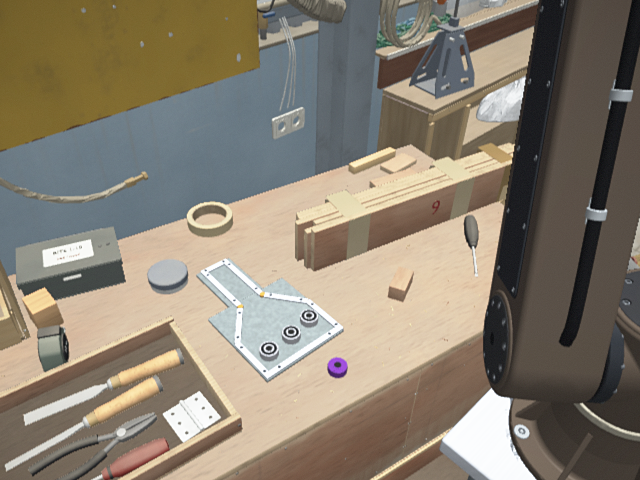

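The top view shows the board at (255,260), with the pen nearest the robot, three bearings at about (232,297), (253,296) and (274,295), and the slot running up to (260,198). The purple decoy is at (258,340). Next I'll zoom in and measure.

```bash
cat > h.py <<'E'
import numpy as np,cv2
from plant import monitor,eyes
def ray(s,uv,z):
    K=s["K"];M=s["camera_from_world"];R=M[:3,:3];c=-R.T@M[:3,3]
    d=np.array([(uv[0]-K[0,2])/K[0,0],-(uv[1]-K[1,2])/K[1,1],-1.]);d=R.T@d
    return c+d*(z-c[2])/d[2]
def proj(s,p):
    M=s["camera_from_world"];K=s["K"];q=M[:3,:3]@np.array(p)+M[:3,3]
    return K[0,0]*q[0]/-q[2]+K[0,2],K[1,1]*-q[1]/-q[2]+K[1,2]
def bearings(s,roi):
    # black seals: dark blobs, on plane z=.02
    x0,y0,x1,y1=roi
    g=s["image"][y0:y1,x0:x1].max(axis=2)
    m=((g<70)*255).astype(np.uint8)
    m=cv2.morphologyEx(m,cv2.MORPH_CLOSE,np.ones((5,5),np.uint8))
    out=[]
    for c in cv2.findContours(m,cv2.RETR_EXTERNAL,cv2.CHAIN_APPROX_NONE)[0]:
        if cv2.contourArea(c)<25: continue
        (u,v),(a,b),_=cv2.fitEllipse(c); out.append((u+x0,v+y0,a,b))
    return out
E
python3 - <<'E'
from h import *
t=dict(np.load("top0.npz"));s=dict(np.load("scene0.npz"))
im=t["image"][185:330,205:305,::-1];cv2.imwrite("pics/topz.png",cv2.resize(im,None,fx=4,fy=4,interpolation=cv2.INTER_CUBIC))
im=s["image"][250:385,190:350,::-1];cv2.imwrite("pics/scenez.png",cv2.resize(im,None,fx=4.5,fy=4.4,interpolation=cv2.INTER_CUBIC))
for n,q,r in(("top",t,(215,275,295,320)),("scene",s,(240,300,330,370))):
    for b in bearings(q,r): print(n,np.round(b,1),np.round(ray(q,b[:2],.02),4))
for n,q,r in(("top",t,(235,235,285,260)),("scene",s,(225,280,280,315))):
    x0,y0,x1,y1=r; h=cv2.cvtColor(q["image"][y0:y1,x0:x1],cv2.COLOR_RGB2HSV)
    m=((h[...,0]>10)&(h[...,0]<32)&(h[...,1]>110)&(h[...,2]>90)).astype(np.uint8)
    k,l,st,c=cv2.connectedComponentsWithStats(m)
    for i in range(1,k):
        if st[i,4]>3: uv=c[i]+[x0,y0]; print(n,"pin",st[i,4],uv,np.round(ray(q,uv,.0105),4))
E
```

```text
top [231.3 297.4   9.4  10.1] [0.4341 0.2469 0.02  ]
top [253.1 296.8   9.9  10. ] [0.436  0.1968 0.02  ]
top [274.  294.    9.8   9.8] [0.443 0.149 0.02 ]
scene [268.4 347.9  10.2  13.4] [0.4342 0.2441 0.02  ]
scene [290.5 331.8   8.8  13.4] [0.4359 0.1947 0.02  ]
scene [308.8 315.4   7.4  12.7] [0.4426 0.1465 0.02  ]
top pin 11 [245.81818182 248.45454545] [0.5478 0.218  0.0105]
top pin 10 [266.5 249.5] [0.5459 0.1696 0.0105]
scene pin 15 [261.53333333 293.93333333] [0.5462 0.1675 0.0105]
scene pin 13 [240.07692308 306.        ] [0.5482 0.215  0.0105]
```

```bash
ls pics
```

```text
scene0.png
scenez.png
top0.png
topz.png
wrist0.png
```

View pics/topz.png

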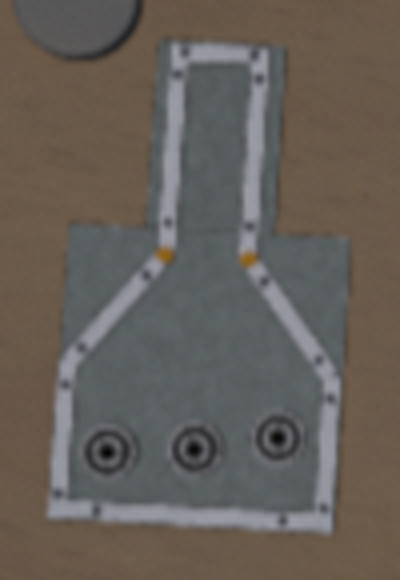

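View pics/scenez.png

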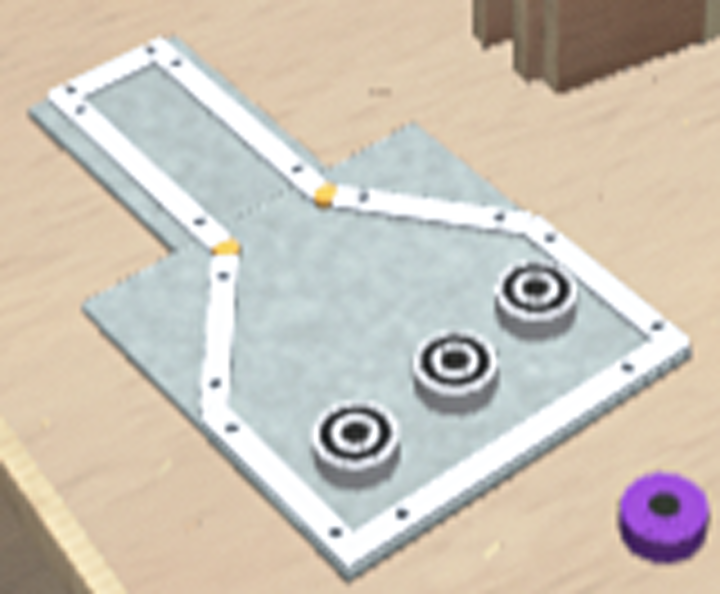

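```bash
python3 - <<'E'
from h import *
from scipy.spatial.transform import Rotation as Ro
t=dict(np.load("top0.npz"));s=dict(np.load("scene0.npz"))
o=monitor.get_obs();print(np.round(Ro.from_euler('xyz',o["orientation"],degrees=True).as_matrix(),3))
for a in((251.25,200.5),(268.4,201.25)):print("end",ray(t,a,.011))
# scene zoomed end inner corners
for a in((85,97),(160,62)):print("end s",ray(s,(a[0]/4.5+190,a[1]/4.4+250),.011))
# back fence inner corners
for a in((67,502),(318,510)):print("back t",ray(t,(a[0]/4+205,a[1]/4+185),.011))
for uv in((316,250),(318,236),(329,219)):print("bundle",ray(t,uv,.098))
for uv in((296,215),(312,225)):print("bundle s",ray(s,uv,.098))
g=np.array([.547,.1925])
E
```

```text
[[-0.001 -0.424  0.906]
 [ 0.001  0.906  0.424]
 [-1.     0.001 -0.   ]]
end [0.66111988 0.20793712 0.011     ]
end [0.65972657 0.16750336 0.011     ]
end s [0.65898674 0.20424265 0.011     ]
end s [0.65626009 0.16724386 0.011     ]
back t [0.40360368 0.26992044 0.011     ]
back t [0.40064409 0.12492813 0.011     ]
bundle [0.53942117 0.05189457 0.098     ]
bundle [0.56959639 0.04797238 0.098     ]
bundle [0.60662616 0.02472976 0.098     ]
bundle s [0.59609128 0.03777287 0.098     ]
bundle s [0.55285958 0.03666149 0.098     ]
```

```bash
python3 -m crank '[{"linear":[0.34,0.86,0],"rot":[0,0,-0.9],"hand":0.2},{"linear":[0.34,0.86,0],"rot":[0,0,-0.9],"hand":0.2},{"linear":[0.34,0.86,0],"rot":[0,0,-0.9],"hand":0.2},{"linear":[0.34,0.86,0],"rot":[0,0,-0.9],"hand":0.2},{"linear":[0.34,0.86,0],"rot":[0,0,-0.9],"hand":0.2},{"linear":[0.34,0.86,0],"rot":[0,0,-0.9],"hand":0.2},{"linear":[0.34,0.86,0],"rot":[0,0,0],"hand":0.2},{"linear":[0.34,0.86,0],"rot":[0,0,0],"hand":0.2}]'
```

```text
clock: 1.15
tool_pos: [0.4497, -0.188, 0.2226]
orientation: [110.2, 89.7, 107.0]
force: [0.6, -0.7, -0.5]
opening: 0.0187
```

```bash
python3 -m crank '[{"linear":[-0.11,0.92,0],"rot":[0,0,0.2],"hand":0.2},{"linear":[-0.11,0.92,0],"rot":[0,0,0],"hand":0.2},{"linear":[-0.11,0.92,0],"rot":[0,0,0],"hand":0.2},{"linear":[-0.11,0.92,-0.2],"rot":[0,0,0],"hand":0.2},{"linear":[-0.11,0.92,-0.4],"rot":[0,0,0],"hand":0.2},{"linear":[-0.11,0.92,-0.6],"rot":[0,0,0],"hand":0.2},{"linear":[-0.11,0.92,-0.6],"rot":[0,0,0],"hand":0.2}]'
```

```text
clock: 2.02
tool_pos: [0.4042, 0.2031, 0.121]
orientation: [61.9, 89.3, 59.8]
force: [1.2, 0.2, -0.2]
opening: 0.0177
```

```bash
python3 -m crank '[{"linear":[0,-0.1,-0.7],"rot":[0,0,0],"hand":0.2},{"linear":[0,0,-0.7],"rot":[0,0,0],"hand":0.2},{"linear":[0,0,0],"rot":[0,0,0],"hand":0.2}]'; python3 - <<'E'
from h import *
from scipy.spatial.transform import Rotation as Ro
o=monitor.get_obs();print(o["tool_pos"],np.round(Ro.from_euler('xyz',o["orientation"],degrees=True).as_matrix(),4))
s=eyes.snapshot("scene");cv2.imwrite("pics/s1.png",cv2.resize(s["image"][200:400,150:390,::-1],None,fx=3,fy=3))
E
```

```text
clock: 2.4
tool_pos: [0.4025, 0.2001, 0.0333]
orientation: [63.7, 89.4, 62.0]
force: [0.8, -0.9, -0.2]
opening: 0.0173
[0.40249119 0.20007925 0.03333031] [[ 0.0047  0.0297  0.9995]
 [ 0.0089  0.9995 -0.0297]
 [-0.9999  0.0091  0.0045]]
```

View pics/s1.png

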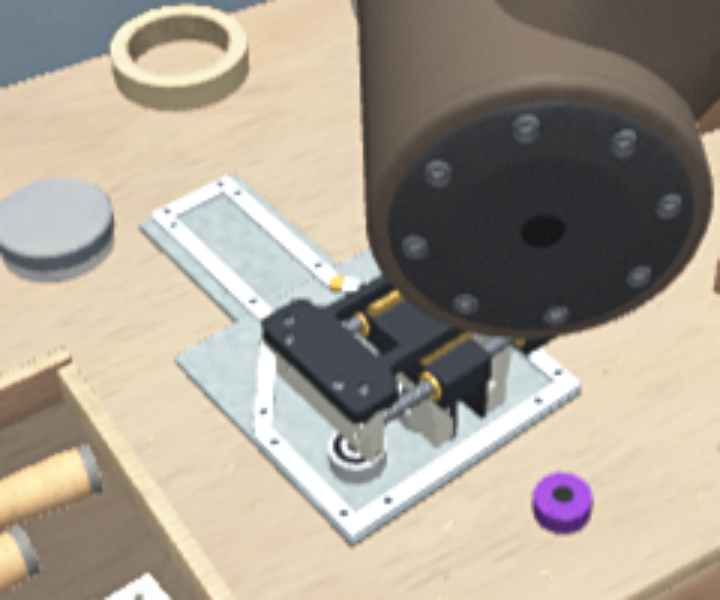

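```bash
python3 - <<'E'
from h import *
o=monitor.get_obs();p=o["tool_pos"];s=eyes.snapshot("scene")
from scipy.spatial.transform import Rotation as Ro
R=Ro.from_euler('xyz',o["orientation"],degrees=True).as_matrix()
for q in([0,0,0],[0,.009,0],[0,-.009,0],[0,.03,0],[0,-.03,0]):
  u=proj(s,p+R@np.array(q)); print(q,(np.array(u)-[150,200])*3)
w=eyes.snapshot("wrist");cv2.imwrite("pics/w1.png",w["image"][:,:,::-1])
E
```

```text
[0, 0, 0] [452.2295251  416.23627482]
[0, 0.009, 0] [439.5236942  424.51951816]
[0, -0.009, 0] [464.79954191 408.04157202]
[0, 0.03, 0] [409.33606726 444.19957386]
[0, -0.03, 0] [493.6134967  389.25704695]
```

View pics/w1.png

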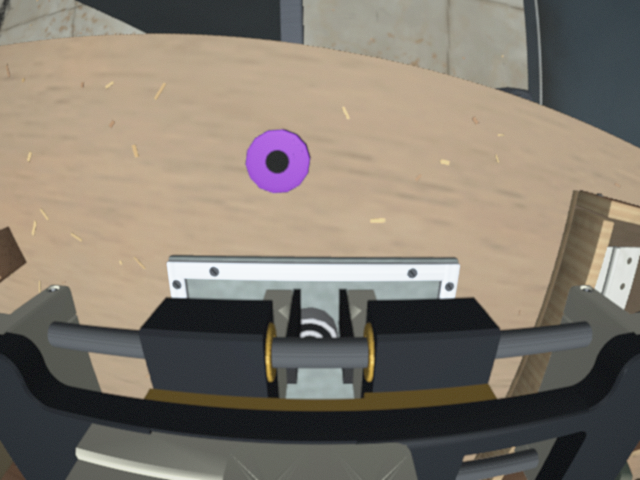

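```bash
python3 -m crank '[{"linear":[0,-0.06,-0.15],"rot":[0,0,0],"hand":0.2},{"linear":[0,0,-0.14],"rot":[0,0,0],"hand":0.2},{"linear":[0,0,0],"rot":[0,0,0],"hand":0.2}]'
```

```text
clock: 2.92
tool_pos: [0.4066, 0.1996, 0.0217]
orientation: [55.7, 88.6, 53.9]
force: [-0.1, 0.2, -0.0]
opening: 0.018
```

```bash
python3 - <<'E'
from h import *
from scipy.spatial.transform import Rotation as Ro
for i in range(3):
  o=monitor.get_obs();print(o["clock"],o["tool_pos"],o["joint_pos"].round(2),o["qvel"].round(2))
print(np.round(Ro.from_euler('xyz',o["orientation"],degrees=True).as_matrix(),4))
E
```

```text
2.925 [0.40662481 0.19963266 0.02165799] [ 5.1140e+01  1.3600e+01 -4.2260e+01 -1.3000e-01 -3.2730e+01 -1.4279e+02] [-0.18 -0.99  0.4   0.08 -0.36  0.12]
2.925 [0.40662481 0.19963266 0.02165799] [ 5.1140e+01  1.3600e+01 -4.2260e+01 -1.3000e-01 -3.2730e+01 -1.4279e+02] [-0.18 -0.99  0.4   0.08 -0.36  0.12]
2.925 [0.40662481 0.19963266 0.02165799] [ 5.1140e+01  1.3600e+01 -4.2260e+01 -1.3000e-01 -3.2730e+01 -1.4279e+02] [-0.18 -0.99  0.4   0.08 -0.36  0.12]
[[ 0.0145  0.0305  0.9994]
 [ 0.0198  0.9993 -0.0307]
 [-0.9997  0.0203  0.0139]]
```

```bash
python3 -m crank '[{"linear":[-0.05,-0.04,-0.05],"rot":[-0.25,0.18,0],"hand":0.2},{"linear":[0,0,0],"rot":[0,0,0],"hand":0.2}]'; cat > st.py <<'E'
from h import *
from scipy.spatial.transform import Rotation as Ro
o=monitor.get_obs();R=Ro.from_euler('xyz',o["orientation"],degrees=True).as_matrix()
p=o["tool_pos"];g=np.array([.547,.1925]);f=np.radians(-2.2);u=np.array([np.cos(f),np.sin(f)]);v=np.array([-u[1],u[0]])
d=p[:2]-g;print("clk %.2f"%o["clock"],"TCP mm",(p*1000).round(1),"jig",round(d@u*1000,1),round(d@v*1000,1),"jawyaw",np.degrees(np.arctan2(R[1,1],R[0,1])).round(2),"level rot units",(np.degrees([-R[1,0],R[0,0]])/5).round(2),"F",o["force"].round(1),"open",round(o["opening"]*1000,1))
E
python3 st.py
```

```text
clock: 3.18
tool_pos: [0.4037, 0.1972, 0.0188]
orientation: [-119.7, 89.8, -121.4]
force: [-0.2, 0.0, -0.1]
opening: 0.0173
clk 3.17 TCP mm [403.7 197.2  18.8] jig -143.4 -0.8 jawyaw 88.24 level rot units [ 0.04 -0.02] F [-0.2  0.  -0.1] open 17.3
```

```bash
python3 -m crank '[{"linear":[0,0,-0.07],"rot":[0,0,0],"hand":0.2},{"linear":[0,0,0],"rot":[0,0,0],"hand":0.2},{"linear":[0.1,-0.004,0],"rot":[0,0,0],"hand":0.2},{"linear":[0.1,-0.004,0],"rot":[0,0,0],"hand":0.2},{"linear":[0.2,-0.008,0],"rot":[0,0,0],"hand":0.2},{"linear":[0.2,-0.008,0],"rot":[0,0,0],"hand":0.2}]';python3 st.py
```

```text
clock: 3.92
tool_pos: [0.4418, 0.196, 0.0145]
orientation: [-118.2, 89.8, -119.9]
force: [0.2, 0.3, -0.8]
opening: 0.0177
clk 3.92 TCP mm [441.8 196.   14.5] jig -105.2 -0.5 jawyaw 88.32 level rot units [ 0.03 -0.02] F [ 0.2  0.3 -0.8] open 17.7
```

```bash
python3 -m crank '[{"linear":[0.22,-0.009,0],"rot":[0,0,0],"hand":0.2},{"linear":[0.22,-0.009,0],"rot":[0,0,0],"hand":0.2},{"linear":[0.22,-0.009,0],"rot":[0,0,0],"hand":0.2},{"linear":[0.22,-0.009,0],"rot":[0,0,0],"hand":0.2},{"linear":[0.22,-0.009,0],"rot":[0,0,0],"hand":0.2}]';python3 st.py; python3 - <<'E'
from h import *
for n,b in(("scene",(150,240,390,400)),("top",(200,180,320,330))):
  s=eyes.snapshot(n);cv2.imwrite(f"pics/{n}2.png",cv2.resize(s["image"][b[1]:b[3],b[0]:b[2],::-1],None,fx=3,fy=3))
E
```

```text
clock: 4.55
tool_pos: [0.5131, 0.1927, 0.0142]
orientation: [-119.2, 89.8, -120.9]
force: [-0.5, 0.5, 0.1]
opening: 0.0174
clk 4.55 TCP mm [513.1 192.7  14.2] jig -33.9 -1.1 jawyaw 88.26 level rot units [ 0.04 -0.02] F [-0.5  0.5  0.1] open 17.4
```

View pics/scene2.png

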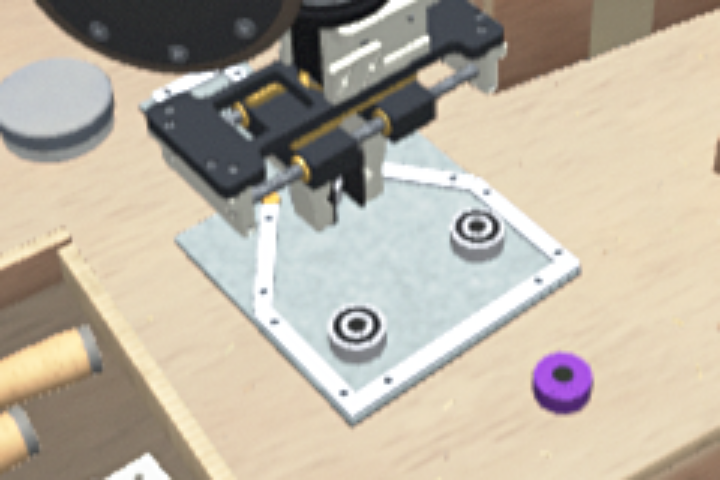

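View pics/top2.png

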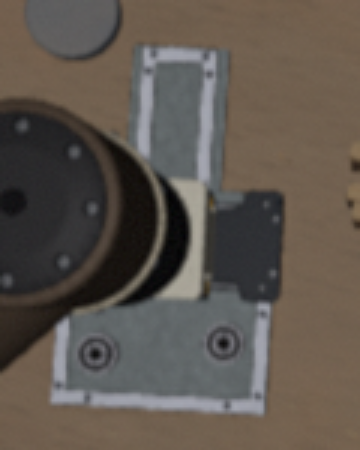

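```bash
python3 -m crank '[{"linear":[0.22,-0.007,0],"rot":[0,0,0],"hand":0.2},{"linear":[0.22,-0.007,0],"rot":[0,0,0],"hand":0.2},{"linear":[0.22,-0.007,0],"rot":[0,0,0],"hand":0.2},{"linear":[0.22,-0.007,0],"rot":[0,0,0],"hand":0.2},{"linear":[0.22,-0.007,0],"rot":[0,0,0],"hand":0.2}]';python3 st.py; python3 - <<'E'
from h import *
w=eyes.snapshot("wrist");cv2.imwrite("pics/w3.png",w["image"][:,:,::-1])
s=eyes.snapshot("scene");b=(150,240,390,400);cv2.imwrite(f"pics/s3.png",cv2.resize(s["image"][b[1]:b[3],b[0]:b[2],::-1],None,fx=3,fy=3))
E
```

```text
clock: 5.28
tool_pos: [0.5832, 0.1907, 0.0142]
orientation: [-115.7, 89.8, -117.4]
force: [-0.1, 0.2, 0.0]
opening: 0.0174
clk 5.28 TCP mm [583.2 190.7  14.2] jig 36.3 -0.4 jawyaw 88.29 level rot units [ 0.04 -0.02] F [-0.1  0.2  0. ] open 17.4
```

View pics/w3.png

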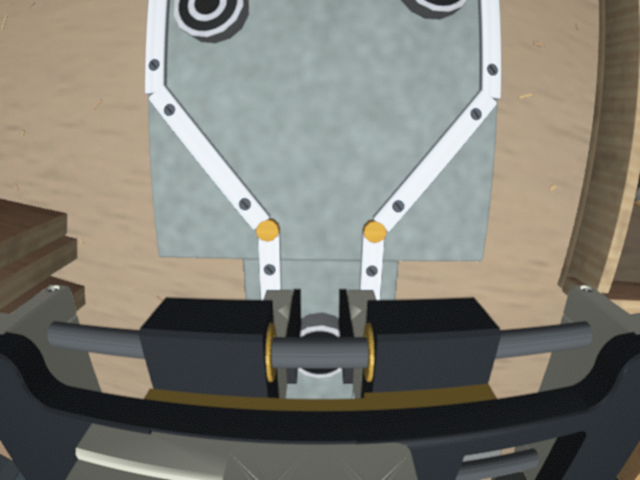

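View pics/s3.png

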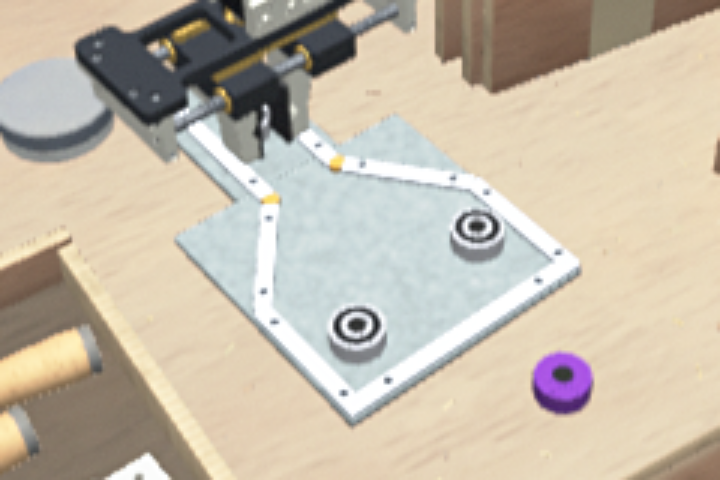

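```bash
python3 -m crank '[{"linear":[0.22,-0.008,0],"rot":[0,0,0],"hand":0.2},{"linear":[0.22,-0.008,0],"rot":[0,0,0],"hand":0.2},{"linear":[0.1,-0.003,0],"rot":[0,0,0],"hand":0.2},{"linear":[0,0,0],"rot":[0,0,0],"hand":0.2}]';python3 st.py; python3 - <<'E'
from h import *
t=eyes.snapshot("top")
for uv in((197,235),(192,270),(185,325),(150,225),(140,255)):
  d=t["depth"][uv[1],uv[0]]
  M=t["camera_from_world"];K=t["K"];q=np.array([(uv[0]-K[0,2])/K[0,0]*d,-(uv[1]-K[1,2])/K[1,1]*d,-d]);print(uv,(M[:3,:3].T@(q-M[:3,3])).round(3))
E
```

```text
clock: 5.88
tool_pos: [0.6183, 0.1894, 0.0139]
orientation: [-111.8, 89.8, -113.6]
force: [-0.7, 0.0, -0.1]
opening: 0.0174
clk 5.88 TCP mm [618.3 189.4  13.9] jig 71.3 -0.4 jawyaw 88.25 level rot units [ 0.04 -0.02] F [-0.7  0.  -0.1] open 17.4
(197, 235) [0.578 0.333 0.012]
(192, 270) [0.496 0.343 0.007]
(185, 325) [ 0.368  0.358 -0.002]
(150, 225) [0.547 0.278 0.438]
(140, 255) [0.504 0.288 0.444]
```

```bash
python3 -m crank '[{"linear":[-0.25,0.01,0],"rot":[0,0,0],"hand":0.2},{"linear":[-0.2,0,0.5],"rot":[0,0,0],"hand":0.2},{"linear":[-0.36,-0.12,0.3],"rot":[0,0,0.95],"hand":0.2},{"linear":[-0.36,-0.12,0],"rot":[0,0,0.95],"hand":0.2},{"linear":[-0.36,-0.12,0],"rot":[0,0,0.95],"hand":0.2},{"linear":[-0.36,-0.12,0],"rot":[0,0,0.95],"hand":0.2},{"linear":[-0.36,-0.12,0],"rot":[0,0,0.95],"hand":0.2},{"linear":[-0.36,-0.12,0],"rot":[0,0,0.95],"hand":0.2},{"linear":[-0.36,-0.12,0],"rot":[0,0,0.95],"hand":0.2},{"linear":[-0.2,-0.12,0],"rot":[0,0,0.95],"hand":0.2},{"linear":[0,0,0],"rot":[0,0,0],"hand":0.2}]';python3 st.py; python3 - <<'E'
from h import *
t=eyes.snapshot("top");s=eyes.snapshot("scene")
b=(200,180,320,330);cv2.imwrite("pics/t4.png",cv2.resize(t["image"][b[1]:b[3],b[0]:b[2],::-1],None,fx=3,fy=3))
b=(150,240,390,400);cv2.imwrite("pics/s4.png",cv2.resize(s["image"][b[1]:b[3],b[0]:b[2],::-1],None,fx=3,fy=3))
E
```

```text
clock: 7.3
tool_pos: [0.4099, 0.1283, 0.0631]
orientation: [-129.3, 89.8, -91.7]
force: [0.6, 0.9, 0.2]
opening: 0.0172
clk 7.30 TCP mm [409.9 128.3  63.1] jig -134.5 -69.4 jawyaw 127.61 level rot units [ 0.04 -0.  ] F [0.6 0.9 0.2] open 17.2
```

View pics/s4.png

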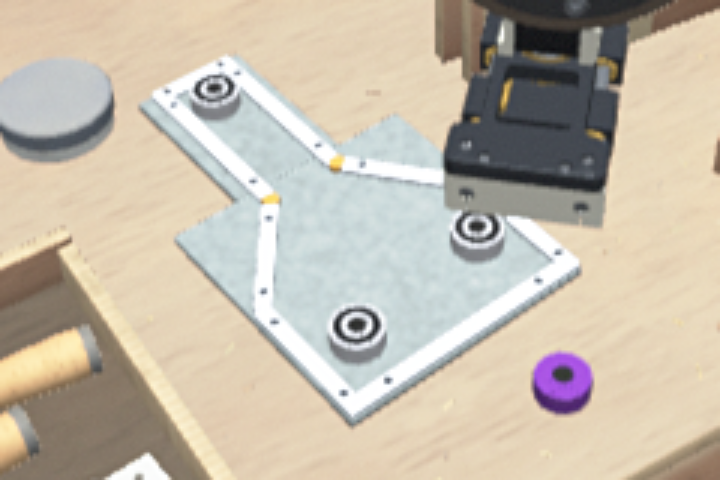

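View pics/t4.png

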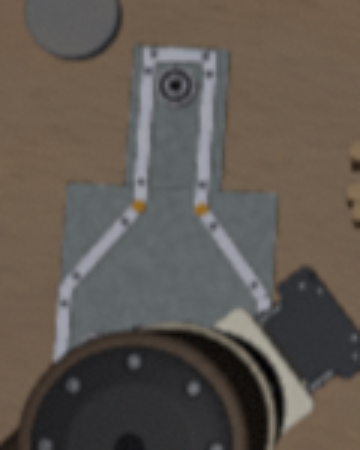

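```bash
python3 -m crank '[{"linear":[0.1,0,-0.3],"rot":[0,0,-0.2],"hand":0.2},{"linear":[0,0,-0.3],"rot":[0,0,0],"hand":0.2},{"linear":[0,0,0],"rot":[0,0,0],"hand":0.2}]';python3 st.py
```

```text
clock: 7.78
tool_pos: [0.4195, 0.1308, 0.0269]
orientation: [-66.6, 89.8, -30.3]
force: [-0.3, 0.0, 0.5]
opening: 0.0174
clk 7.78 TCP mm [419.5 130.8  26.9] jig -125.1 -66.6 jawyaw 126.25 level rot units [0.02 0.03] F [-0.3  0.   0.5] open 17.4
```

```bash
python3 -m crank '[{"linear":[-0.05,-0.04,-0.03],"rot":[0,0,0],"hand":0.2},{"linear":[0,0,-0.16],"rot":[0,0,0],"hand":0.2},{"linear":[0,0,0],"rot":[0,0,0],"hand":0.2}]';python3 st.py
```

```text
clock: 8.15
tool_pos: [0.4172, 0.129, 0.0158]
orientation: [-44.8, 89.8, -8.6]
force: [0.2, -0.7, -0.0]
opening: 0.0175
clk 8.15 TCP mm [417.2 129.   15.8] jig -127.2 -68.5 jawyaw 126.2 level rot units [0.01 0.05] F [ 0.2 -0.7 -0. ] open 17.5
```

```bash
python3 -m crank '[{"linear":[0.08,0.059,-0.02],"rot":[0,0,0],"hand":0.2},{"linear":[0.12,0.088,0],"rot":[0,0,0],"hand":0.2},{"linear":[0.161,0.118,0],"rot":[0,0,0],"hand":0.2},{"linear":[0.161,0.118,0],"rot":[0,0,0],"hand":0.2},{"linear":[0.161,0.118,0],"rot":[0,0,0],"hand":0.2},{"linear":[0.161,0.118,0],"rot":[0,0,0],"hand":0.2},{"linear":[0.08,0.059,0],"rot":[0,0,0],"hand":0.2}]';python3 st.py; python3 - <<'E'
from h import *
w=eyes.snapshot("wrist");cv2.imwrite("pics/w5.png",w["image"][:,:,::-1])
t=eyes.snapshot("top")
b=(200,180,320,330);cv2.imwrite("pics/t5.png",cv2.resize(t["image"][b[1]:b[3],b[0]:b[2],::-1],None,fx=3,fy=3))
E
```

```text
clock: 9.02
tool_pos: [0.4776, 0.1733, 0.015]
orientation: [-35.4, 89.7, 0.8]
force: [-0.9, -1.3, 0.2]
opening: 0.0175
clk 9.03 TCP mm [477.6 173.3  15. ] jig -68.6 -21.9 jawyaw 126.22 level rot units [-0.    0.06] F [-0.9 -1.3  0.2] open 17.5
```

View pics/w5.png

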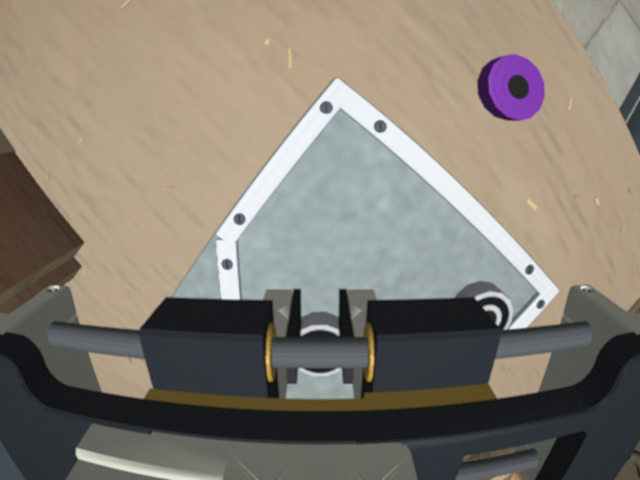

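View pics/t5.png

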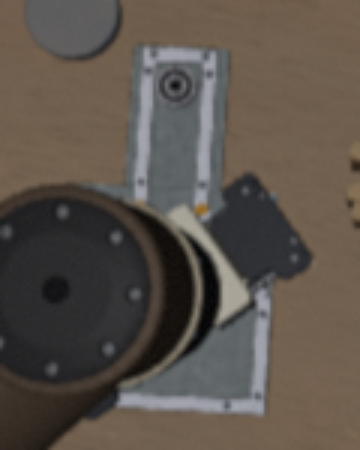

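```bash
python3 -m crank '[{"linear":[0.147,0.108,0],"rot":[0,0,0],"hand":0.2},{"linear":[0.01,0.037,0],"rot":[0,0,-0.97],"hand":0.2},{"linear":[0.01,0.037,0],"rot":[0,0,-0.97],"hand":0.2},{"linear":[0.01,0.037,0],"rot":[0,0,-0.97],"hand":0.2},{"linear":[0.013,0.037,0],"rot":[0,0,-0.97],"hand":0.2}]';python3 st.py; python3 - <<'E'
from h import *
w=eyes.snapshot("wrist");cv2.imwrite("pics/w6.png",w["image"][:,:,::-1])
E
```

```text
clock: 9.75
tool_pos: [0.4902, 0.1896, 0.0153]
orientation: [-32.4, 89.7, -16.1]
force: [-0.1, -1.0, 0.1]
opening: 0.0176
clk 9.75 TCP mm [490.2 189.6  15.3] jig -56.7 -5.1 jawyaw 106.25 level rot units [0.02 0.06] F [-0.1 -1.   0.1] open 17.6
```

View pics/w6.png

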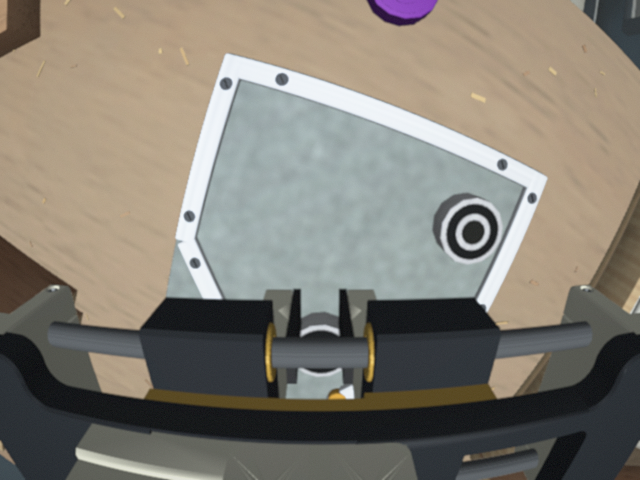

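```bash
python3 -m crank '[{"linear":[0.03,0.02,-0.01],"rot":[0,0.04,-0.92],"hand":0.2},{"linear":[0.03,0.02,0],"rot":[0,0,-0.92],"hand":0.2},{"linear":[0.03,0.02,0],"rot":[0,0,-0.92],"hand":0.2},{"linear":[0.03,0.02,0],"rot":[0,0,-0.92],"hand":0.2},{"linear":[0.06,0,0],"rot":[0,0,0],"hand":0.2}]';python3 st.py; python3 - <<'E'
from h import *
w=eyes.snapshot("wrist");cv2.imwrite("pics/w7.png",w["image"][:,:,::-1])
E
```

```text
clock: 10.42
tool_pos: [0.5024, 0.1957, 0.0151]
orientation: [-38.8, 89.9, -41.3]
force: [-0.1, -0.5, -0.2]
opening: 0.0174
clk 10.43 TCP mm [502.4 195.7  15.1] jig -44.7 1.5 jawyaw 87.53 level rot units [0.02 0.02] F [-0.1 -0.5 -0.2] open 17.4
```

View pics/w7.png

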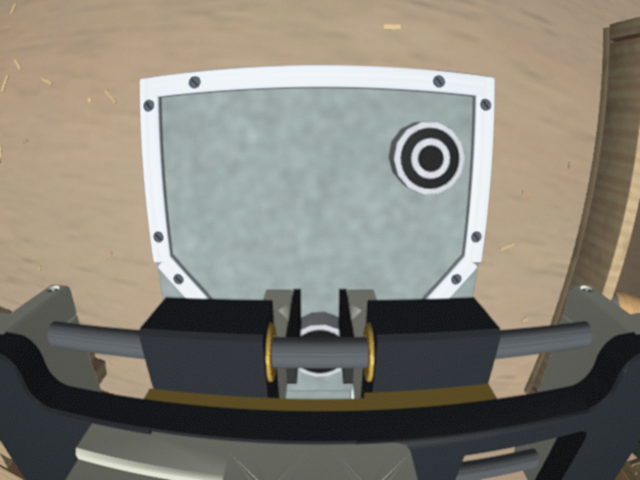

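```bash
python3 -m crank '[{"linear":[0.15,-0.02,0],"rot":[0,0,0],"hand":0.2},{"linear":[0.22,-0.02,-0.005],"rot":[0,0,0],"hand":0.2},{"linear":[0.22,-0.01,0],"rot":[0,0,0],"hand":0.2},{"linear":[0.22,-0.008,0],"rot":[0,0,0],"hand":0.2},{"linear":[0.22,-0.008,0],"rot":[0,0,0],"hand":0.2}]';python3 st.py
```

```text
clock: 11.1
tool_pos: [0.5692, 0.1914, 0.0149]
orientation: [-31.5, 89.8, -33.6]
force: [-0.3, -0.5, 0.5]
opening: 0.0177
clk 11.10 TCP mm [569.2 191.4  14.9] jig 22.2 -0.3 jawyaw 87.84 level rot units [0.02 0.03] F [-0.3 -0.5  0.5] open 17.7
```

```bash
python3 -m crank '[{"linear":[0.18,-0.006,0],"rot":[0,0,0],"hand":0.2},{"linear":[0.02,0,0],"rot":[0,0,0],"hand":0.2},{"linear":[0,0,0],"rot":[0,0,0],"hand":0.2}]';python3 st.py;  python3 - <<'E'
from h import *
w=eyes.snapshot("wrist");cv2.imwrite("pics/w8.png",w["image"][:,:,::-1])
E
```

```text
clock: 11.48
tool_pos: [0.5829, 0.1906, 0.0143]
orientation: [-38.7, 89.8, -40.9]
force: [-0.4, -0.3, 0.3]
opening: 0.0175
clk 11.47 TCP mm [582.9 190.6  14.3] jig 36.0 -0.5 jawyaw 87.77 level rot units [0.02 0.02] F [-0.4 -0.3  0.3] open 17.5
```

View pics/w8.png

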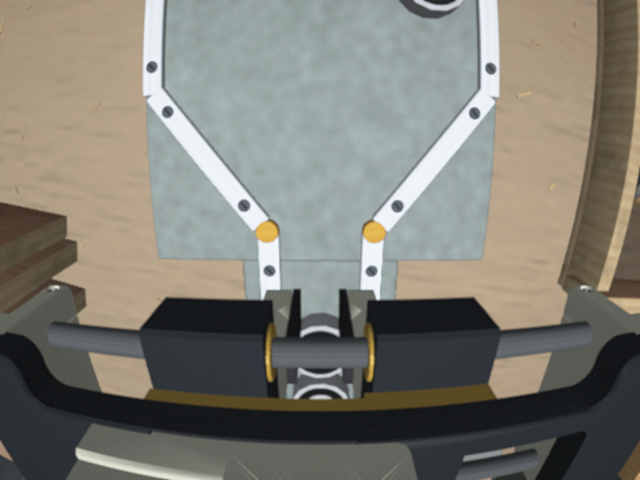

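```bash
python3 -m crank '[{"linear":[-0.25,0.01,0],"rot":[0,0,0],"hand":0.2},{"linear":[-0.1,0,0.6],"rot":[0,0,0],"hand":0.2},{"linear":[-0.2,0.1,0.6],"rot":[0,0,0],"hand":0.2},{"linear":[-0.3,0.16,0.4],"rot":[0,0,1],"hand":0.2},{"linear":[-0.3,0.16,0],"rot":[0,0,1],"hand":0.2},{"linear":[-0.3,0.16,0],"rot":[0,0,1],"hand":0.2},{"linear":[-0.3,0.16,0],"rot":[0,0,1],"hand":0.2},{"linear":[-0.3,0.16,0],"rot":[0,0,1],"hand":0.2},{"linear":[-0.3,0.16,0],"rot":[0,0,1],"hand":0.2},{"linear":[-0.3,0.16,0],"rot":[0,0,1],"hand":0.2},{"linear":[0,0,0],"rot":[0,0,1],"hand":0.2},{"linear":[0,0,0],"rot":[0,0,1],"hand":0.2},{"linear":[0,0,0],"rot":[0,0,1],"hand":0.2},{"linear":[0,0,0],"rot":[0,0,1],"hand":0.2},{"linear":[0,0,0],"rot":[0,0,1],"hand":0.2},{"linear":[0,0,0],"rot":[0,0,1],"hand":0.2}]';python3 st.py;  python3 - <<'E'
from h import *
t=eyes.snapshot("top");s=eyes.snapshot("scene")
b=(200,180,320,330);cv2.imwrite("pics/t9.png",cv2.resize(t["image"][b[1]:b[3],b[0]:b[2],::-1],None,fx=3,fy=3))
b=(150,240,390,400);cv2.imwrite("pics/s9.png",cv2.resize(s["image"][b[1]:b[3],b[0]:b[2],::-1],None,fx=3,fy=3))
for q in bearings(s,(200,255,330,370)):print(np.round(q,1),ray(s,q[:2],.02).round(4))
E
```

```text
clock: 13.52
tool_pos: [0.3998, 0.2614, 0.113]
orientation: [16.6, 89.9, 81.9]
force: [1.0, 0.2, 1.1]
opening: 0.0175
clk 13.53 TCP mm [399.8 261.4 113. ] jig -149.7 63.2 jawyaw 155.3 level rot units [-0.01  0.  ] F [1.  0.2 1.1] open 17.5
[268.7 349.2   7.2  14.4] [0.4318 0.2454 0.02  ]
[ 89.1 594.5 179.  643.7] [0.2976 0.6182 0.02  ]
[235.9 283.5  17.1  22.9] [0.5913 0.1909 0.02  ]
[281.5 275.3  53.8  87. ] [0.5517 0.1144 0.02  ]
```

View pics/s9.png

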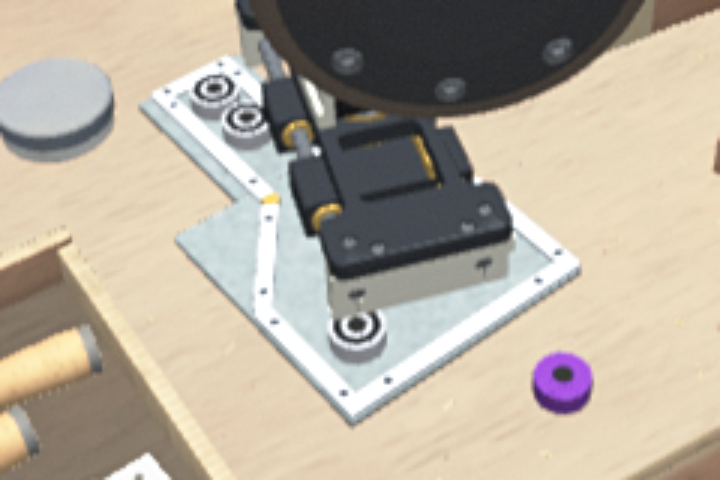

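```bash
python3 -m crank '[{"linear":[0,0,0],"rot":[0,0,1],"hand":0.2},{"linear":[0,0,0],"rot":[0,0,1],"hand":0.2},{"linear":[0,0,0],"rot":[0,0,1],"hand":0.2},{"linear":[0,0,0],"rot":[0,0,1],"hand":0.2},{"linear":[0,0,0],"rot":[0,0,1],"hand":0.2},{"linear":[0,0,0],"rot":[0,0,1],"hand":0.2},{"linear":[0,0,0],"rot":[0,0,1],"hand":0.2},{"linear":[0,0,0],"rot":[0,0,1],"hand":0.2},{"linear":[0,0,0],"rot":[0,0,1],"hand":0.2},{"linear":[0,0,0],"rot":[0,0,1],"hand":0.2},{"linear":[0,0,0],"rot":[0,0,1],"hand":0.2},{"linear":[0,0,0],"rot":[0,0,1],"hand":0.2},{"linear":[0,0,0],"rot":[0,0,1],"hand":0.2},{"linear":[0,0,0],"rot":[0,0,1],"hand":0.2},{"linear":[0,0,0],"rot":[0,0,1],"hand":0.2},{"linear":[0,0,0],"rot":[0,0,0.4],"hand":0.2},{"linear":[0,0,0],"rot":[0,0,0],"hand":0.2}]';python3 st.py
```

```text
clock: 15.75
tool_pos: [0.3893, 0.2565, 0.1126]
orientation: [28.0, 89.8, 170.6]
force: [0.3, -0.5, 0.3]
opening: 0.0175
clk 15.75 TCP mm [389.3 256.5 112.6] jig -160.1 57.9 jawyaw -127.39 level rot units [-0.01 -0.04] F [ 0.3 -0.5  0.3] open 17.5
```

```bash
python3 -m crank '[{"linear":[0.28,0.13,-0.4],"rot":[0,0,0.2],"hand":0.2},{"linear":[0,0,-0.5],"rot":[0,0,0],"hand":0.2},{"linear":[0,0,-0.4],"rot":[0,0,0],"hand":0.2},{"linear":[0,0,0],"rot":[0,0,0],"hand":0.2}]';python3 st.py
```

```text
clock: 16.25
tool_pos: [0.4066, 0.265, 0.0336]
orientation: [-25.3, 89.8, 117.9]
force: [-0.3, 0.2, 0.2]
opening: 0.0176
clk 16.25 TCP mm [406.6 265.   33.6] jig -143.1 67.1 jawyaw -126.82 level rot units [-0.03 -0.02] F [-0.3  0.2  0.2] open 17.6
```

```bash
python3 -m crank '[{"linear":[-0.02,0.02,-0.16],"rot":[0,0,0.2],"hand":0.2},{"linear":[0,0,-0.15],"rot":[0,0,0],"hand":0.2},{"linear":[0,0,0],"rot":[0,0,0],"hand":0.2}]';python3 st.py
```

```text
clock: 16.62
tool_pos: [0.406, 0.2674, 0.0158]
orientation: [-58.9, 89.7, 85.3]
force: [-0.4, -0.0, -0.3]
opening: 0.0179
clk 16.62 TCP mm [406.  267.4  15.8] jig -143.8 69.5 jawyaw -125.8 level rot units [-0.06  0.  ] F [-0.4 -0.  -0.3] open 17.9
```

```bash
python3 -m crank '[{"linear":[0.08,-0.075,-0.02],"rot":[0,0,0],"hand":0.2},{"linear":[0.12,-0.093,0],"rot":[0,0,0],"hand":0.2},{"linear":[0.161,-0.119,0],"rot":[0,0,0],"hand":0.2},{"linear":[0.161,-0.119,0],"rot":[0,0,0],"hand":0.2},{"linear":[0.161,-0.119,0],"rot":[0,0,0],"hand":0.2},{"linear":[0.161,-0.119,0],"rot":[0,0,0],"hand":0.2},{"linear":[0.08,-0.059,0],"rot":[0,0,0],"hand":0.2}]';python3 st.py; python3 - <<'E'
from h import *
w=eyes.snapshot("wrist");cv2.imwrite("pics/w10.png",w["image"][:,:,::-1])
E
```

```text
clock: 17.5
tool_pos: [0.4662, 0.2225, 0.0156]
orientation: [-69.7, 89.6, 74.5]
force: [-0.5, 1.7, -0.8]
opening: 0.0175
clk 17.50 TCP mm [466.2 222.5  15.6] jig -81.9 26.8 jawyaw -125.83 level rot units [-0.07  0.02] F [-0.5  1.7 -0.8] open 17.5
```

View pics/w10.png

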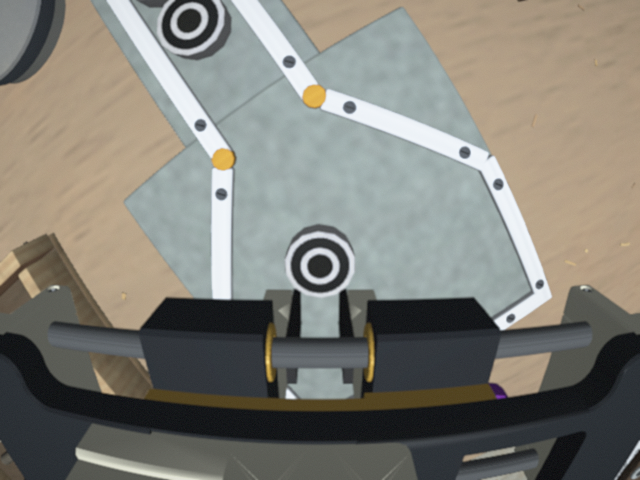

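```bash
python3 -m crank '[{"linear":[0.161,-0.119,-0.01],"rot":[-0.05,0,0],"hand":0.2},{"linear":[0.13,-0.095,0],"rot":[0,0,0],"hand":0.2},{"linear":[0.01,-0.037,0],"rot":[0,0,0.93],"hand":0.2},{"linear":[0.01,-0.037,0],"rot":[0,0,0.93],"hand":0.2},{"linear":[0.01,-0.037,0],"rot":[0,0,0.93],"hand":0.2}]';python3 st.py; python3 - <<'E'
from h import *
w=eyes.snapshot("wrist");cv2.imwrite("pics/w11.png",w["image"][:,:,::-1])
E
```

```text
clock: 18.18
tool_pos: [0.4877, 0.2013, 0.0148]
orientation: [-101.9, 89.9, 56.6]
force: [-1.3, -0.6, -0.2]
opening: 0.0176
clk 18.18 TCP mm [487.7 201.3  14.8] jig -59.6 6.5 jawyaw -111.45 level rot units [-0.02  0.01] F [-1.3 -0.6 -0.2] open 17.6
```

View pics/w11.png

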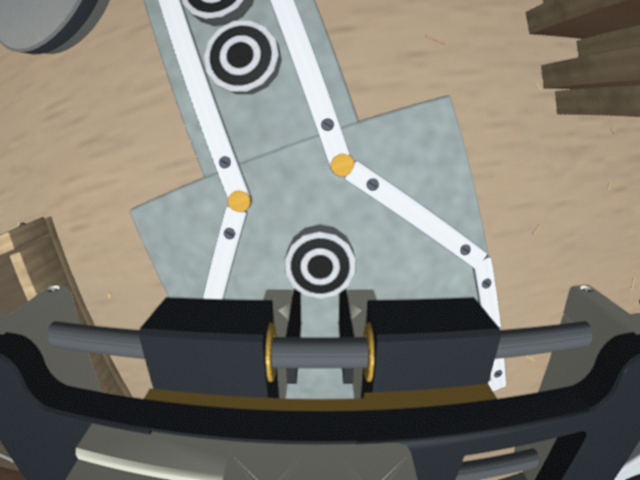

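```bash
python3 -m crank '[{"linear":[0.03,-0.024,0],"rot":[0,0,0.94],"hand":0.2},{"linear":[0.03,-0.024,0],"rot":[0,0,0.94],"hand":0.2},{"linear":[0.03,-0.024,0],"rot":[0,0,0.94],"hand":0.2},{"linear":[0.03,-0.024,0],"rot":[0,0,0.94],"hand":0.2},{"linear":[0.06,0,0],"rot":[0,0,0],"hand":0.2}]';python3 st.py; python3 - <<'E'
from h import *
w=eyes.snapshot("wrist");cv2.imwrite("pics/w12.png",w["image"][:,:,::-1])
E
```

```text
clock: 18.85
tool_pos: [0.4994, 0.1944, 0.0146]
orientation: [-79.0, 89.9, 98.7]
force: [0.4, 0.4, 0.3]
opening: 0.0172
clk 18.85 TCP mm [499.4 194.4  14.6] jig -47.7 0.0 jawyaw -92.24 level rot units [-0.01 -0.  ] F [0.4 0.4 0.3] open 17.2
```

View pics/w12.png

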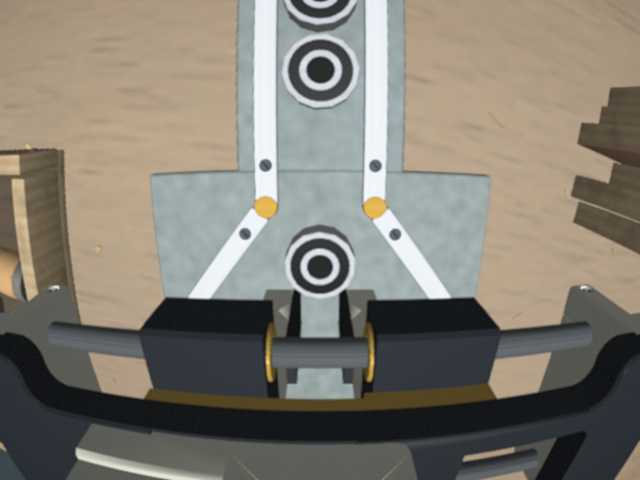

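```bash
python3 -m crank '[{"linear":[0.15,-0.006,0],"rot":[0,0,0],"hand":0.2},{"linear":[0.22,-0.009,0],"rot":[0,0,0],"hand":0.2},{"linear":[0.22,-0.009,0],"rot":[0,0,0],"hand":0.2},{"linear":[0.2,-0.008,0],"rot":[0,0,0],"hand":0.2},{"linear":[0,0,0],"rot":[0,0,0],"hand":0.2}]';python3 st.py
```

```text
clock: 19.52
tool_pos: [0.5519, 0.1927, 0.0144]
orientation: [-114.9, 89.9, 62.6]
force: [-0.9, -0.2, 0.3]
opening: 0.0174
clk 19.52 TCP mm [551.9 192.7  14.4] jig 4.9 0.4 jawyaw -92.53 level rot units [-0.02  0.01] F [-0.9 -0.2  0.3] open 17.4
```

```bash
python3 -m crank '[{"linear":[-0.3,0.012,0],"rot":[0,0,0],"hand":0.2},{"linear":[-0.3,0.012,0.2],"rot":[0,0,0],"hand":0.2},{"linear":[-0.5,0.02,0.8],"rot":[0,0,0],"hand":0.2},{"linear":[-0.5,0.02,0.8],"rot":[0,0,0],"hand":0.2},{"linear":[0,0,0],"rot":[0,0,0],"hand":0.2},{"linear":[0,0,0],"rot":[0,0,0],"hand":0.2}]';python3 st.py; python3 - <<'E'
from h import *
g=np.array([.547,.1925]);f=np.radians(-2.2);u=np.array([np.cos(f),np.sin(f)]);v=np.array([-u[1],u[0]])
for n,r in(("scene",(205,260,265,300)),("top",(248,200,273,250))):
  s=eyes.snapshot(n)
  b=(r[0]-60,r[1]-50,r[2]+60,r[3]+50);cv2.imwrite(f"pics/{n}13.png",cv2.resize(s["image"][b[1]:b[3],b[0]:b[2],::-1],None,fx=4,fy=4))
  x0,y0,x1,y1=r
  for q in bearings(s,r):
    p=ray(s,q[:2],.02);d=p[:2]-g;print(n,np.round(q,1),p.round(4),"jig mm",(d@u*1000).round(1),(d@v*1000).round(1))
E
```

```text
clock: 20.27
tool_pos: [0.446, 0.194, 0.1231]
orientation: [6.7, 89.8, -175.8]
force: [0.5, -0.5, 0.5]
opening: 0.0175
clk 20.27 TCP mm [446.  194.  123.1] jig -101.0 -2.3 jawyaw -92.56 level rot units [ 0.   -0.04] F [ 0.5 -0.5  0.5] open 17.5
scene [247.6 263.7  17.2  29.3] [0.6201 0.1411 0.02  ] jig mm 75.0 -48.6
top [257.1 222.4  10.2  40.6] [0.6082 0.1916 0.02  ] jig mm 61.2 1.5
```

View pics/scene13.png

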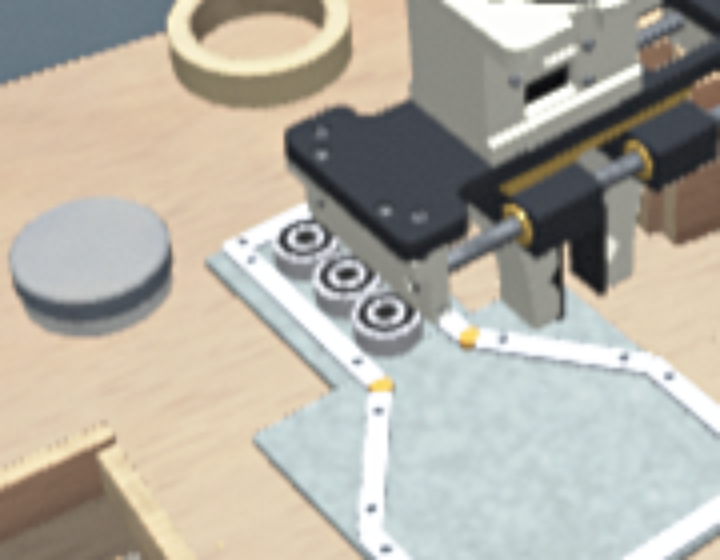

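View pics/top13.png

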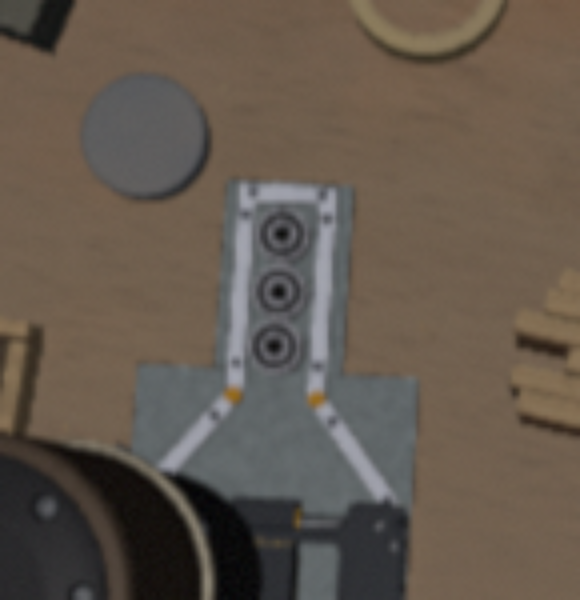

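```bash
python3 - <<'E'
from h import *
t=dict(np.load("top0.npz"));g=ray(t,(256.2,249),.0105)[:2]
f=np.radians(-2.2);u=np.array([np.cos(f),np.sin(f)]);v=np.array([-u[1],u[0]])
for uv in((258.5,208.5),(257.7,223),(256.5,236.5)):
  d=ray(t,uv,.02)[:2]-g;print((d@u*1000).round(1),(d@v*1000).round(1))
n=eyes.snapshot("top")["image"].astype(int)
for nm,b in(("tin",(205,165,243,202)),("roll",(270,120,320,168)),("block",(335,305,372,330)),("driver",(410,300,476,356))):
  print(nm,np.abs(n[b[1]:b[3],b[0]:b[2]]-t["image"][b[1]:b[3],b[0]:b[2]]).mean().round(2))
E
```

```text
94.1 -1.0
60.0 -1.3
28.4 -0.4
tin 5.99
roll 6.13
block 6.28
driver 5.99
```

```bash
python3 -c "
from plant import ticket,monitor
print(ticket.close_job(),monitor.get_obs()['clock'])"
```

```text
the job is handed in; nothing more can be done
the job is handed in; nothing more can be done
```

All three bearings are in the slot and I handed the job in at about 20 s of the 58 s allowed. The hand-in gave no verdict.

I pushed them in one at a time, cradled between two slightly open fingertips just above the fences: the middle bearing first, then the right, then the left. The other bearings stayed well back in the pen until their turn.

**Final position:** the last top view puts the bearing centres 94, 60 and 28 mm beyond the gate, all within 1.5 mm of the middle line. They look flat in both camera views.

**Surroundings:** the picture around the tin, roll, block and screwdriver had changed only by about the same small amount everywhere, which I read as camera noise, so they show no sign of having moved. Outside forces at my readings between moves stayed below about 2 N. The gripper was lifted clear over the pen before I handed in.

**Checks that disagreed or failed:**
- **Camera mismatch:** the two cameras differed by about 2–3 mm sideways, which is roughly the stated calibration accuracy.
- **Board angle:** different features gave a board angle of -1.2 to -2.9 degrees. I used -2.2.
- **Automatic detection:** my detector merged the three bearings in the final pictures, so I read their centres off the enlarged top view by eye.

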